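# Draw the dish carrier out of its dock and hold it level over the mirror

## Robot

A 6-joint arm with a two-finger parallel gripper is mounted at the origin on a cart in front of the work surface, level with it; the furniture and walls round the work are solid. World frame = base frame: x ahead of the robot, y to its left, z up, the work surface at z = 0. Lengths are in m, angles in rad, forces in N, time in s.
With the tool pointing down it reaches from about 0.35 to 0.775 m from the base axis. Payload 5.5 kg.
Tool frame: the origin (TCP) lies at the centre of the arm's flange, where the gripper is bolted on; the fingertips stand 173 mm ahead of it and the grasp point (between the pads) lies 155 mm ahead of it; z points along the fingers, y is the line along which they close (so a half turn about z gives the same grasp; the last joint's range is limited). The gripper opens to 85 mm and grips with 20 to 120 N. Pads are 22 mm wide; open, the fingers measure 114 mm over their backs; the gripper's body (76 mm by 85 mm) begins 54 mm behind the grasp point. The pads swing forward as they close: fully open they stand 13 mm farther back than shut.
Start: joints at [-0.14, 0.313, 0.046, 1.304, 0, 1.431], TCP at [0.575, -0, 0.405] pointing down, gripper open.
Joint ranges: [-2.76, 2.76], [-0.86, 1.69], [-1.03, 1.26], [-2.2, 2.34], [-1.47, 1.5], [-3.14, 3.14]. Speed limits (rad/s): [2.57, 2.57, 3.14, 3.14, 3.14, 3.14].

## Interface

Orientations are given as a 3x3 rotation matrix whose columns are the frame's x, y, z axes.
In Python, from workcell import env gives the robot as it stands. The module is installed in compiled form; this text tells all that it offers.
- The arm moves only by the shell command python3 -m inch 'ROWS' [FORCE]. ROWS is JSON, a list of rows, each an object with "translation": the shift along the world's x, y, z in units of 20 mm (1.0 is 20 mm), a list of three; "rot": the turn, a rotation vector about the world's x, y, z in units of 0.08 rad (1.0 is 0.08 rad), a list of three; "hand": the opening, from 0 (shut) to 1 (fully open). A call has exactly 10 rows; each row shifts and turns the commanded pose from where the row before left it; what a row does not reach is not made up. A row lasts 1/10 s, in which the tool goes at most 50 mm and 8.59 degrees, less where a joint would pass 70% of its speed; a pose out of reach is approached as far as the arm can. A call with a number of a shift or a turn outside -1 to 1 is refused whole. A call with a gripper value outside its range is refused whole. The fingers move at their own pace and stop on an object; FORCE is the grip in N (left out, the last holds). Time passes only in rows, so rows that do not move let the fingers close, or fill a call up. It gives the time, the measured TCP pose, the force, the opening and the grip force at its end, in the units of the state.
- env.get_obs(): the state, without advancing time (a new reading comes with each control period).
- env.read_camera(name): name is "scene" or "side" or "wrist"; returns a dict with "image" (384x512x3 uint8, red, green, blue), "z_map" (384x512 float32, m along the optical axis (not along the pixel's ray), 0 where there is no reading), "vertical_fov" (degrees; the focal length in pixels is half the picture's height over the tangent of half this angle, whatever the lens; pixels are square), "cx", "cy" (the principal point, pixels), "R" (3x3) and "t" (3): a world point X has camera coordinates R X + t. Camera axes: x right, y down, z forward; pixel columns grow to the right and rows downward; lengths in m; the calibration is good to about 2 mm. A picture is of the moment at which its call begins.
- env.close_job(): hands the job in; it is judged then, once.
The state is a dict: "clock": time; "joint_positions": joint angles; "qd": joint speeds; "joint_efforts": joint torques, N m; "position": TCP position; "tool_rot": TCP orientation; "contact_force": force on the tool from outside, world axes, zero at the start; "ft_torque": the same for the moment, N m; "opening": finger opening in m; "finger_force": force on a finger pad.
Only numpy, scipy, OpenCV 4.12 (cv2) and the standard library are available. Lean on these libraries where they do the work, as an engineer would, in place of code of your own. Each camera call takes 0.05 s, during which the arm holds its last target. There are 200 camera calls.

## Task

Take the dish carrier by its orange grip, draw it straight out of the open end of its black dock until it is free of the two lips, then lift it and hold it centred over the round mirror, its underside about 15 cm above the table, so that the underside of the dish can be seen in the mirror. Keep it level all the way with the dish sitting in its recess, do not touch the dish, and leave the other things where they are. Finish while still holding the carrier there, level and still: do not put it down or let go.

Things in the scene. Friction and masses are not known exactly. Their poses are not given: they have to be found in the camera images.
- dock: black dock fixed to the table, 99 mm wide: two side rails 15 mm high along its x, back stop at +x, open at -x (faces about world -y). Lips reach 6 mm over the plate's sides, underside 11 mm above the table, from x = -20 to +42 mm. Gaps: 3.5 mm at each side of the plate, 3 mm under the lips. Origin on the table at the carrier's home place; z up. The carrier is free once drawn over 62 mm to -x
- carrier: loose aluminium dish carrier, about 0.25 kg, standing on the table in the dock, home or up to 15 mm drawn out, axes parallel to the dock's. Plate 80 (x) by 72 (y) by 8 mm with a 58 mm round recess 4 mm deep for the dish; a bridge along x, 24 mm wide, spans the dish (its top 52 mm above the plate's underside) and carries an upright orange grip. Origin at the centre of the plate's underside; z up
- carrier_grip (a point): point in the middle of the carrier's orange grip, 75 mm above the carrier's underside, where to pinch it; the grip is an upright block 18 mm (x) by 14 mm (y), from 52 to 89 mm above the carrier's underside, over the centre of the plate; axes as the carrier's
- carrier_seat (a point): centre of the floor of the carrier's recess, 4 mm above the carrier's underside. Drawn more than about 85 mm from home along the table, the carrier may meet small fixed post bases in front of the dock
- dish: loose white lidded culture dish, 55 mm across, 14 mm tall, about 30 g, sitting in the carrier's recess with 1 to 3 mm of play; origin at the centre of its underside, z up
- mirror: flat round mirror in a black bezel, 54 mm across, 6 mm tall, fixed to the table to the right of the dock; origin at the centre of its underside, z up
- eyepieces (a point): front end of the microscope's black eyepieces, fixed, to the right: they and the microscope fill x > 0.47 m, y -0.19 to -0.34 m, up to z 0.39 m. A straight swing from the right strikes them: pass closer than 0.42 m to the base axis. Also fixed: joystick at x 0.55, y 0.06 m, 130 mm tall; light box, front from x 0.58 m at y 0.2 to 0.55 m; its key: x 0.56, y 0.41, z 0.18 m
- objective_can: loose bystander: black objective canister with a white screw top, 40 mm across, 70 mm tall; origin at the centre of its underside, z up
- tape_roll: loose bystander: roll of blue tape lying flat, 54 mm across, 19 mm tall; origin at the centre of its underside, z up
- oil_dropper: loose bystander: amber dropper bottle with a black cap, 28 mm across, 68 mm tall; origin at the centre of its underside, z up
- marker: loose bystander: white marker pen with a blue cap, 129 mm long along its y, 13 mm thick, lying; origin at the centre of its underside
- cover_glass_box: loose bystander: small white and blue box, 31 x 50 x 15 mm; origin at the centre of its underside, z up

How it is judged:
On the way:
1. the carrier is drawn out of the dock, still low, with the dish in its recess (x of carrier in the frame of dock below -0.05 m and height (world z) of carrier below 0.03 m and distance between dish and carrier_seat below 0.012 m).
At the end, for the whole second after the job is handed in: The fingers hold the carrier over the mirror (centres within 25 mm seen from above), its underside 110 to 200 mm above the table, tilted under 5 degrees, still (20 mm/s, 0.25 rad/s), with the dish in its recess (within 12 mm of the seat, tilted under 7 degrees) (height (world z) of carrier between 0.11 and 0.2 m and angle between carrier's own z axis and vertical below 0.09 rad and linear speed of carrier below 0.02 m/s and angular speed of carrier below 0.25 rad/s and contact force between the fingers and carrier above 1 N and contact force between carrier and dock below 0.1 N and horizontal distance between carrier and mirror below 0.025 m and distance between dish and carrier_seat below 0.012 m and angle between dish's own z axis and vertical below 0.12 rad); the arm keeps its last pose, push and grip.
It fails at once if the carrier tips by more than 11 degrees (angle between carrier's own z axis and vertical above 0.2 rad).
It fails at once if the dish leaves its recess (not (distance between dish and carrier_seat below 0.012 m)).
It fails at once if the fingers touch the dish (contact force between the fingers and dish above 0.5 N).
It fails at once if a bystander is moved by more than 20 mm (distance of any of objective_can, tape_roll, oil_dropper, marker, cover_glass_box from where it was at the start of the episode above 0.02 m).
It also fails if it takes over 46 s, if anything falls off the work surface, if the arm or the gripper's body presses on something with over 40 N, if the wrist force passes 120 N, or if a joint passes its speed limit or range.

## Working session

There is one attempt and no reset: what is moved stays moved. The work goes in short steps, Python scripts to look and compute and a shell command to move; the robot and the scene stay as the last step left them, time stands still between calls to the robot, and variables do not carry over. Pictures are saved under pics/ and viewed, at most 10 in all, crops included, and the job is handed in when it is done.

```bash
mkdir -p pics
python3 - <<'E'
from workcell import env
import cv2,numpy as np
o=env.get_obs(); print(o['clock'],o['position'],np.round(o['tool_rot'],3).tolist(),o['opening'])
for n in("scene","side","wrist"):
    d=env.read_camera(n); cv2.imwrite(f"pics/{n}0.png",d["image"][...,::-1]); np.savez(f"{n}0.npz",**d)
    print(n,np.round(d['R'],2).tolist(),np.round(d['t'],2))
a=[cv2.imread(f"pics/{n}0.png") for n in("scene","side","wrist")]
cv2.imwrite("pics/all0.png",cv2.resize(np.vstack([np.hstack(a[:2])]),(800,300)))
E
```

```text
0.0 [5.74805846e-01 4.82934989e-07 4.03817664e-01] [[0.0, 1.0, -0.002], [1.0, -0.0, 0.0], [0.0, -0.002, -1.0]] 0.08527597912443141
scene [[-0.82, -0.58, 0.0], [-0.44, 0.61, -0.66], [0.38, -0.54, -0.75]] [0.48 0.33 1.36]
side [[0.93, -0.36, -0.02], [-0.23, -0.55, -0.81], [0.28, 0.75, -0.59]] [-0.47  0.31  1.48]
wrist [[1.0, -0.0, -0.0], [-0.0, -0.96, 0.27], [-0.0, -0.27, -0.96]] [-0.58 -0.03  0.38]
```

View pics/scene0.png

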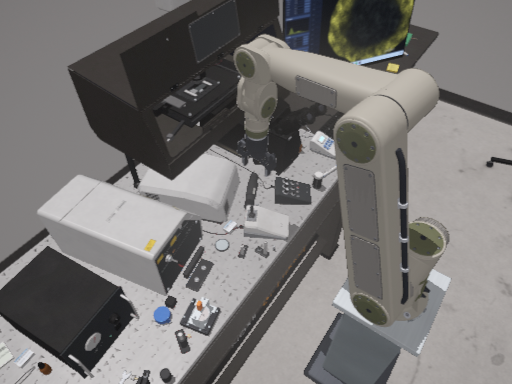

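View pics/wrist0.png

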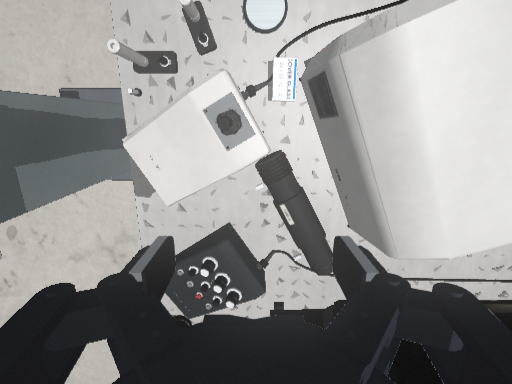

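The scene picture shows the carrier with its orange grip at about (199,305) and the mirror at (222,244). The wrist view shows the mirror at its top edge, near (265,8).

```bash
cat > h.py <<'E'
import numpy as np,cv2
def cloud(d):
    z=np.asarray(d['z_map']);h,w=z.shape;f=h/2/np.tan(np.radians(float(d['vertical_fov']))/2)
    v,u=np.mgrid[:h,:w];P=np.stack([(u-float(d['cx']))/f*z,(v-float(d['cy']))/f*z,z],-1)
    return (P-d['t'])@d['R']   # R^T (P-t)
def orange(d,c):
    hsv=cv2.cvtColor(np.ascontiguousarray(d['image']),cv2.COLOR_RGB2HSV)
    return (hsv[...,0]>4)&(hsv[...,0]<18)&(hsv[...,1]>170)&(hsv[...,2]>110)&(d['z_map']>0)
E
python3 - <<'E'
from h import *
for n in("scene","side"):
    d=dict(np.load(f"{n}0.npz"));c=cloud(d);m=orange(d,c)
    k,l,s,ce=cv2.connectedComponentsWithStats(m.astype(np.uint8))
    for i in range(1,k):
        if s[i,4]>8: q=c[l==i]; print(n,ce[i],s[i,4],np.round(np.median(q,0),3),np.round(q.min(0),3),np.round(q.max(0),3))
d=dict(np.load("scene0.npz"));c=cloud(d)
for u,v in[(222,244),(162,315),(171,302),(183,340),(166,375),(200,275),(193,268),(262,250),(243,252),(230,227),(215,320),(185,310)]: print(u,v,np.round(c[v,u],3))
im=d['image'][...,::-1]
cv2.imwrite("pics/crop1.png",cv2.resize(im[215:365,100:300],(800,600),interpolation=cv2.INTER_CUBIC))
E
```

```text
222 244 [0.591 0.193 0.002]
162 315 [0.572 0.527 0.02 ]
171 302 [0.571 0.482 0.036]
183 340 [0.447 0.557 0.063]
166 375 [0.43  0.655 0.035]
200 275 [0.569 0.344 0.014]
193 268 [0.598 0.343 0.031]
262 250 [0.452 0.134 0.011]
243 252 [0.498 0.188 0.025]
230 227 [0.608 0.121 0.014]
215 320 [0.427 0.438 0.007]
185 310 [0.53  0.466 0.001]
```

View pics/crop1.png

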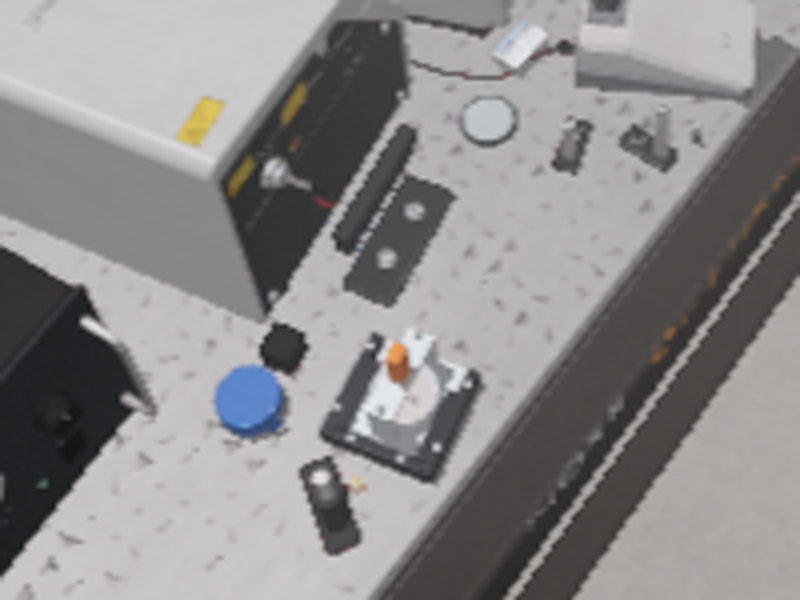

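View pics/side0.png

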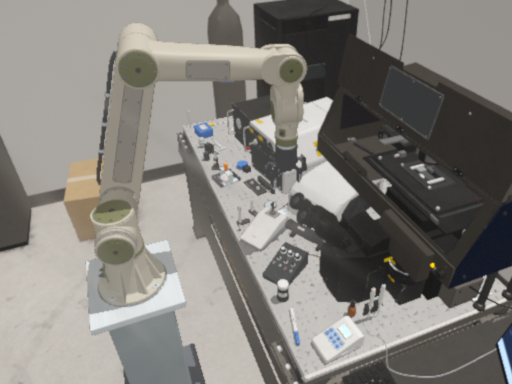

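The crop shows the dock at about y 0.35–0.49 m, the grip at scene pixel (199,305), and the loose tape and canister nearby. The side view confirms that layout. I'm moving the wrist camera over the dock.

```bash
python3 -m inch '[{"translation":[-0.4,1,0],"rot":[0,0,0],"hand":1},{"translation":[-0.4,1,0],"rot":[0,0,0],"hand":1},{"translation":[-0.4,1,0],"rot":[0,0,0],"hand":1},{"translation":[-0.4,1,0],"rot":[0,0,0],"hand":1},{"translation":[-0.4,1,0],"rot":[0,0,0],"hand":1},{"translation":[-0.4,1,0],"rot":[0,0,0],"hand":1},{"translation":[-0.4,1,0],"rot":[0,0,0],"hand":1},{"translation":[-0.4,1,0],"rot":[0,0,0],"hand":1},{"translation":[-0.4,1,0],"rot":[0,0,0],"hand":1},{"translation":[-0.4,1,0],"rot":[0,0,0],"hand":1}]' && python3 -m inch '[{"translation":[0,1,0],"rot":[0,0,0],"hand":1},{"translation":[0,1,0],"rot":[0,0,0],"hand":1},{"translation":[0,1,0],"rot":[0,0,0],"hand":1},{"translation":[0,1,0],"rot":[0,0,0],"hand":1},{"translation":[0,1,0],"rot":[0,0,0],"hand":1},{"translation":[0,1,0],"rot":[0,0,0],"hand":1},{"translation":[0,1,0],"rot":[0,0,0],"hand":1},{"translation":[0,1,0],"rot":[0,0,0],"hand":1},{"translation":[0,1,0],"rot":[0,0,0],"hand":1},{"translation":[0,0,0],"rot":[0,0,0],"hand":1}]'
python3 - <<'E'
from workcell import env
from h import *
d=env.read_camera("wrist"); cv2.imwrite("pics/w1.png",d["image"][...,::-1]); np.savez("w1.npz",**d)
o=env.get_obs(); print(o['clock'],o['position'],np.round(o['tool_rot'],3).tolist())
E
```

```text
clock: 1.15
position: [0.4945, 0.2007, 0.4044]
tool_rot: [[0.0, 1.0, -0.001], [1.0, -0.0, -0.0], [-0.0, -0.001, -1.0]]
contact_force: [0.5, 0.6, 1.1]
opening: 0.0855
finger_force: 0.0
clock: 2.15
position: [0.4947, 0.3819, 0.4039]
tool_rot: [[-0.002, 1.0, -0.001], [1.0, 0.002, 0.0], [0.0, -0.001, -1.0]]
contact_force: [0.2, 0.5, 0.1]
opening: 0.0857
finger_force: 0.0
2.2 [0.49476416 0.38083213 0.40398109] [[-0.002, 1.0, -0.001], [1.0, 0.002, -0.001], [-0.001, -0.001, -1.0]]
```

View pics/w1.png

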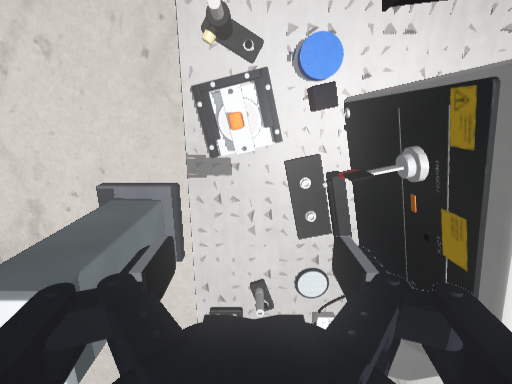

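The wrist view shows the grip top at (236,121) with the dock turned about 10°. The mirror is at (312,283) and the post base in front is at (258,295). The light box is on the right.

Run:
```python
from h import *
d=dict(np.load("w1.npz"));c=cloud(d);im=np.ascontiguousarray(d['image'])
print(im[121,236],c[121,236])
hsv=cv2.cvtColor(im,cv2.COLOR_RGB2HSV)
m=(hsv[...,0]<18)&(hsv[...,1]>150)&(hsv[...,2]>90); m[:, :215]=0;m[:,265:]=0;m[:95]=0;m[145:]=0
q=c[m];top=q[q[:,2]>q[:,2].max()-.006];print("grip top",m.sum(),len(top),top.mean(0),top.min(0),top.max(0))
print(cv2.minAreaRect((top[:,:2]*1000).astype(np.float32)))
# dock: dark points z 8..22 mm near
b=np.zeros(m.shape,bool);b[65:162,188:286]=1
s=b&(im.max(2)<75)&(c[...,2]>.010)&(c[...,2]<.022)
r=cv2.minAreaRect((c[s][:,:2]*1000).astype(np.float32));print("dock",s.sum(),r)
# carrier plate: bright z 5..12
s=b&(im.min(2)>120)&(c[...,2]>.005)&(c[...,2]<.0125)
print("plate",s.sum(),cv2.minAreaRect((c[s][:,:2]*1000).astype(np.float32)))
s=b&(im.min(2)>120)&(c[...,2]>.045)&(c[...,2]<.058)
print("bridge",s.sum(),cv2.minAreaRect((c[s][:,:2]*1000).astype(np.float32)))
# mirror: ellipse of bright disc
g=np.zeros(m.shape,np.uint8);g[262:305,290:335]=1
for n in["all"]:
    mm=((im.max(2)<90)&(g>0)&(c[...,2]>-.003)&(c[...,2]<.015)); p=c[mm]; print("bezel",mm.sum(),cv2.minEnclosingCircle((p[:,:2]*1000).astype(np.float32)))
for u,v in[(312,283),(258,300),(258,285),(210,165),(305,183),(311,217),(338,210),(345,100),(410,163)]: print(u,v,np.round(c[v,u],3))
# obstacles z>0.1 : x min as function of y
for y in np.arange(.14,.5,.04):
    s=(abs(c[...,1]-y)<.01)&(c[...,2]>.03)&(c[...,2]<.22)&(c[...,0]>.52);s[240:]&=False
    if s.any(): i=c[s];print("y",round(y,2),np.round(i[i[:,0].argmin()],3), i[:,2].max())
```

```text
[254 188 107] [0.47777945 0.4479918  0.08797556]
grip top 94 1 [0.49608019 0.45090821 0.37262377] [0.49608019 0.45090821 0.37262377] [0.49608019 0.45090821 0.37262377]
((496.0802001953125, 450.908203125), (0.0, 0.0), 0.0)
dock 0 ((0.0, 0.0), (0.0, 0.0), 0.0)
plate 1028 ((477.0499572753906, 448.5584716796875), (71.90614318847656, 79.79339599609375), 13.301897048950195)
bridge 1153 ((477.1033630371094, 448.5098876953125), (23.995609283447266, 76.83895111083984), 13.290660858154297)
bezel 133 ((598.1064453125, 189.9353790283203), 39.259647369384766)
312 283 [0.589 0.199 0.005]
258 300 [0.503 0.193 0.038]
258 285 [0.503 0.197 0.009]
210 165 [ 0.434  0.387 -0.   ]
305 183 [0.567 0.365 0.015]
311 217 [0.579 0.314 0.015]
338 210 [0.61  0.332 0.035]
345 100 [0.607 0.472 0.032]
410 163 [0.603 0.421 0.192]
y 0.3 [0.611 0.308 0.033] 0.07432534735400521
y 0.34 [0.6   0.346 0.03 ] 0.16078550539226757
y 0.38 [0.597 0.375 0.03 ] 0.21999663034136185
y 0.42 [0.564 0.41  0.175] 0.21997917297764208
y 0.46 [0.571 0.47  0.03 ] 0.219979813452732
```

Run:
```python
from h import *
d=dict(np.load("w1.npz"));c=cloud(d)
a=np.radians(13.3);ex=np.array([-np.sin(a),np.cos(a)]);ey=np.array([-np.cos(a),-np.sin(a)])
P=c.reshape(-1,3);rel=P[:,:2]-[.4771,.4485];X=rel@ex*1e3;Y=rel@ey*1e3;Z=P[:,2]*1e3
s=(Z>12)&(Z<18)&(abs(X)<75)&(abs(Y)<62)
print("dock z12-18 X,Y ranges",np.percentile(X[s],[0,1,99,100]),np.percentile(Y[s],[0,1,99,100]))
s2=s&(abs(Y)<30);print("back stop X",np.percentile(X[s2],[0,2,50,98,100]),s2.sum())
s2=s&(abs(Y)>30)&(abs(Y)<35);print("lips X",np.percentile(X[s2],[0,2,98,100]),s2.sum())
# obstacles in swept path of the plate in carrier frame
s=(Z>4)&(Z<60)&(X<-45)&(X>-190)&(abs(Y)<75)
for x0 in range(-190,-40,15):
    t=s&(abs(X-x0)<8);print(x0,"Y<0:",np.round(Y[t&(Y<0)].max(),0) if (t&(Y<0)).any() else None,"Y>0:",np.round(Y[t&(Y>0)].min(),0) if (t&(Y>0)).any() else None)
s=(P[:,2]>.0035)&(P[:,2]<.009)&(np.hypot(P[:,0]-.59,P[:,1]-.197)<.033)
print("mirror",s.sum(),cv2.minEnclosingCircle((P[s][:,:2]*1e3).astype(np.float32)),cv2.minAreaRect((P[s][:,:2]*1e3).astype(np.float32)))
A=np.vstack([cloud(dict(np.load(n+".npz"))).reshape(-1,3) for n in("w1","scene0","wrist0")])
print("height map (mm) rows y, cols x .50...72")
for y in np.arange(.32,.06,-.02):
    print(round(y,2),[int(1e3*t[t[:,2]<.33][:,2].max()) if len(t:=A[(abs(A[:,0]-x)<.01)&(abs(A[:,1]-y)<.01)]) and (t[:,2]<.33).any() else -9 for x in np.arange(.5,.73,.02)])
```

```text
dock z12-18 X,Y ranges [-74.82642094 -38.4161047   54.27750542  54.94284248] [-61.98123621 -49.21517356  48.83310661  49.66900199]
back stop X [-24.83789403 -19.42162539  16.05335482  54.27325456  54.88266404] 946
lips X [-16.95312583 -15.53414421  53.29166369  54.54284178] 469
-190 Y<0: -44.0 Y>0: None
-175 Y<0: -44.0 Y>0: None
-160 Y<0: -44.0 Y>0: None
-145 Y<0: -44.0 Y>0: None
-130 Y<0: -45.0 Y>0: None
-115 Y<0: -45.0 Y>0: None
-100 Y<0: -46.0 Y>0: None
-85 Y<0: -46.0 Y>0: None
-70 Y<0: -46.0 Y>0: None
-55 Y<0: None Y>0: None
mirror 737 ((588.918212890625, 197.65615844726562), 27.31353187561035) ((589.3881225585938, 198.12051391601562), (51.06830978393555, 52.29072189331055), 2.692084550857544)
height map (mm) rows y, cols x .50...72
0.32 [7, 6, 6, 16, 22, 39, 38, 253, 253, 252, 252, 252]
0.3 [7, 4, 8, 17, 20, 35, 43, 252, 251, 254, 251, 251]
0.28 [9, 5, 6, 14, 15, 33, 41, 243, 245, 244, 239, 228]
0.26 [8, 6, 6, 6, 5, 28, 40, 219, 219, 209, 213, 188]
0.24 [6, 8, 10, 6, 8, 5, 6, 164, 191, 168, 178, 158]
0.22 [6, 7, 5, 6, 11, 10, 9, 10, 161, -9, 143, 147]
0.2 [60, 41, 7, 12, 12, 12, 8, 6, 8, 10, 5, 5]
0.18 [65, 59, 5, 8, 10, 12, 7, 8, 15, 8, 5, 140]
0.16 [19, 19, 5, 8, 5, 8, 8, 10, 7, 139, 151, 157]
0.14 [9, 9, 6, 5, 5, 19, 17, 126, 143, 151, 156, 154]
0.12 [4, 71, 78, 67, 21, 19, 51, 130, 141, 149, 153, 157]
0.1 [76, 79, 78, 79, 33, 18, 18, 120, 137, 148, 150, 153]
0.08 [74, 79, 125, 125, 70, 5, 13, 100, 129, 142, 152, 152]
```

The carrier sits at (0.477, 0.4485), yaw +13.3°, about 3.5 mm drawn out. The path is clear for a 72 mm draw. The mirror is at (0.589, 0.198).

```bash
python3 -m inch '[{"translation":[-0.11,0.42,-0.6],"rot":[0,0,0.36],"hand":0.55},{"translation":[-0.11,0.42,-0.6],"rot":[0,0,0.36],"hand":0.55},{"translation":[-0.11,0.42,-0.6],"rot":[0,0,0.36],"hand":0.55},{"translation":[-0.11,0.42,-0.6],"rot":[0,0,0.36],"hand":0.55},{"translation":[-0.11,0.42,-0.6],"rot":[0,0,0.36],"hand":0.55},{"translation":[-0.11,0.42,-0.6],"rot":[0,0,0.36],"hand":0.55},{"translation":[-0.11,0.42,-0.6],"rot":[0,0,0.36],"hand":0.55},{"translation":[-0.11,0.42,-0.6],"rot":[0,0,0.36],"hand":0.55},{"translation":[0,0,0],"rot":[0,0,0],"hand":0.55},{"translation":[0,0,0],"rot":[0,0,0],"hand":0.55}]'
python3 - <<'E'
from workcell import env
from h import *
d=env.read_camera("wrist"); cv2.imwrite("pics/w2.png",d["image"][...,::-1]); np.savez("w2.npz",**d)
c=cloud(d);im=d['image']
o=env.get_obs(); print(o['position'],np.round(o['tool_rot'],4).tolist())
near=(np.hypot(c[...,0]-.477,c[...,1]-.4485)<.06)
for lo,hi in[(.045,.058),(.083,.095),(.060,.095)]:
    s=near&(c[...,2]>lo)&(c[...,2]<hi); s&=(np.hypot(c[...,0]-.477,c[...,1]-.4485)<.02)|(hi<.06)
    if s.sum()>5: print(lo,s.sum(),cv2.minAreaRect((c[s][:,:2]*1e3).astype(np.float32)),c[s][:,2].max())
E
```

```text
clock: 3.2
position: [0.4772, 0.4474, 0.3083]
tool_rot: [[-0.229, 0.973, -0.0], [0.973, 0.229, -0.001], [-0.001, -0.001, -1.0]]
contact_force: [0.0, 0.0, -0.3]
opening: 0.0471
finger_force: 0.0
[0.47751043 0.44726113 0.30898037] [[-0.2283, 0.9736, 0.0005], [0.9736, 0.2283, 0.0], [-0.0001, 0.0005, -1.0]]
0.045 1693 ((476.93780517578125, 448.8720397949219), (24.04250717163086, 76.70579528808594), 13.19157886505127) 0.05752805836267942
0.083 417 ((476.8701477050781, 449.4122619628906), (13.818504333496094, 17.21607208251953), 13.510075569152832) 0.090140980536912
0.06 546 ((476.9076232910156, 449.42010498046875), (13.88919448852539, 17.216955184936523), 13.453137397766113) 0.090140980536912
```

View pics/w2.png

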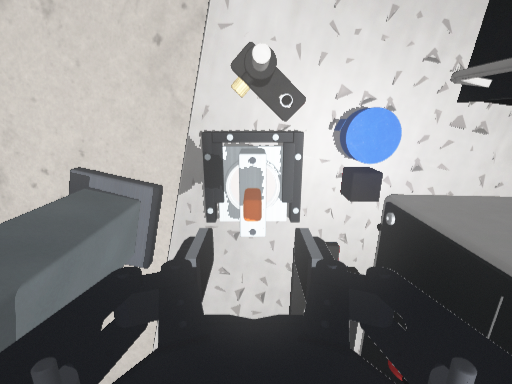

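The grip at (252,205) is centred between the fingers and aligned with them. I'll descend and close.

```bash
python3 -m inch '[{"translation":[0,0.02,-0.5],"rot":[0,0,0],"hand":0.55},{"translation":[0,0.02,-0.5],"rot":[0,0,0],"hand":0.55},{"translation":[0,0.02,-0.5],"rot":[0,0,0],"hand":0.55},{"translation":[0,0.02,-0.5],"rot":[0,0,0],"hand":0.55},{"translation":[0,0.0,-0.5],"rot":[0,0,0],"hand":0.55},{"translation":[0,0,-0.5],"rot":[0,0,0],"hand":0.55},{"translation":[0,0,-0.5],"rot":[0,0,0],"hand":0.55},{"translation":[0,0,-0.3],"rot":[0,0,0],"hand":0.55},{"translation":[0,0,0],"rot":[0,0,0],"hand":0.55},{"translation":[0,0,0],"rot":[0,0,0],"hand":0.55}]' 60 && python3 -m inch '[{"translation":[0,0,0],"rot":[0,0,0],"hand":0.3},{"translation":[0,0,0],"rot":[0,0,0],"hand":0.2},{"translation":[0,0,0],"rot":[0,0,0],"hand":0.1},{"translation":[0,0,0],"rot":[0,0,0],"hand":0},{"translation":[0,0,0],"rot":[0,0,0],"hand":0},{"translation":[0,0,0],"rot":[0,0,0],"hand":0},{"translation":[0,0,0],"rot":[0,0,0],"hand":0},{"translation":[0,0,0],"rot":[0,0,0],"hand":0},{"translation":[0,0,0],"rot":[0,0,0],"hand":0},{"translation":[0,0,0],"rot":[0,0,0],"hand":0}]' 60
```

```text
clock: 4.25
position: [0.4775, 0.4489, 0.2328]
tool_rot: [[-0.228, 0.974, 0.0], [0.974, 0.228, 0.0], [0.0, 0.0, -1.0]]
contact_force: [0.2, 0.6, -0.1]
opening: 0.047
finger_force: 0.0
clock: 5.25
position: [0.4774, 0.4488, 0.2329]
tool_rot: [[-0.228, 0.974, 0.0], [0.974, 0.228, 0.0], [0.0, 0.0, -1.0]]
contact_force: [-1.2, -1.5, 3.0]
opening: 0.0131
finger_force: 59.9
```

```bash
python3 -m inch '[{"translation":[0,0,0.05],"rot":[0,0,0],"hand":0},{"translation":[0.023,-0.097,0],"rot":[0,0,0],"hand":0},{"translation":[0.046,-0.195,0],"rot":[0,0,0],"hand":0},{"translation":[0.046,-0.195,0],"rot":[0,0,0],"hand":0},{"translation":[0.046,-0.195,0],"rot":[0,0,0],"hand":0},{"translation":[0.046,-0.195,0],"rot":[0,0,0],"hand":0},{"translation":[0.046,-0.195,0],"rot":[0,0,0],"hand":0},{"translation":[0.046,-0.195,0],"rot":[0,0,0],"hand":0},{"translation":[0.046,-0.195,0],"rot":[0,0,0],"hand":0},{"translation":[0.046,-0.195,0],"rot":[0,0,0],"hand":0}]'; python3 -c "
from workcell import env;o=env.get_obs();print(o['position'],o['contact_force'],o['ft_torque'])"
```

```text
clock: 6.25
position: [0.4853, 0.4153, 0.2338]
tool_rot: [[-0.228, 0.974, 0.0], [0.974, 0.228, 0.0], [0.0, 0.0, -1.0]]
contact_force: [-0.1, 0.0, -2.1]
opening: 0.0134
finger_force: 59.2
[0.48532439 0.41532308 0.23377634] [-0.12465568  0.01132155 -2.05436361] [ 0.00591813 -0.0282095  -0.0158672 ]
```

```bash
python3 -m inch '[{"translation":[0.049,-0.205,0],"rot":[0,0,0],"hand":0},{"translation":[0.049,-0.205,0],"rot":[0,0,0],"hand":0},{"translation":[0.049,-0.205,0],"rot":[0,0,0],"hand":0},{"translation":[0.049,-0.205,0],"rot":[0,0,0],"hand":0},{"translation":[0.049,-0.205,0],"rot":[0,0,0],"hand":0},{"translation":[0.049,-0.205,0],"rot":[0,0,0],"hand":0},{"translation":[0.049,-0.205,0],"rot":[0,0,0],"hand":0},{"translation":[0.049,-0.205,0],"rot":[0,0,0],"hand":0},{"translation":[0.025,-0.1,0],"rot":[0,0,0],"hand":0},{"translation":[0,0,0],"rot":[0,0,0],"hand":0}]'
python3 - <<'E'
from workcell import env
from h import *
d=env.read_camera("wrist"); cv2.imwrite("pics/w3.png",d["image"][...,::-1])
o=env.get_obs(); print(o['position'],o['contact_force'])
E
```

```text
clock: 7.25
position: [0.4937, 0.3805, 0.2338]
tool_rot: [[-0.228, 0.974, 0.0], [0.974, 0.228, -0.0], [-0.0, 0.0, -1.0]]
contact_force: [0.4, 0.5, -2.9]
opening: 0.0131
finger_force: 59.2
[0.49365237 0.38072612 0.23377579] [ 0.6265352  -0.25749376 -2.37375177]
```

View pics/w3.png

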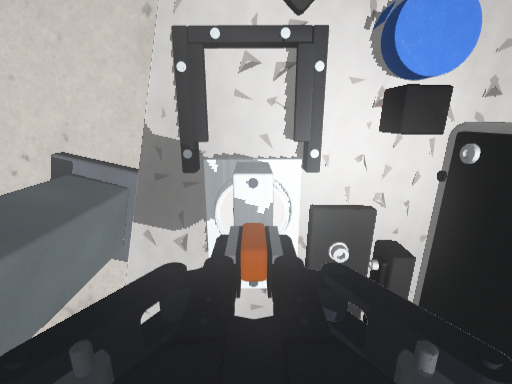

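The plate's rear edge (row 158) is clear of the lips (row 140), and the dish is still in its recess. I'll lift next.

```bash
python3 -m inch '[{"translation":[0,0,0.1],"rot":[0,0,0],"hand":0},{"translation":[0,0,0.3],"rot":[0,0,0],"hand":0},{"translation":[0,0,0.5],"rot":[0,0,0],"hand":0},{"translation":[0,0,0.6],"rot":[0,0,0],"hand":0},{"translation":[0,0,0.6],"rot":[0,0,0],"hand":0},{"translation":[0,0,0.6],"rot":[0,0,0],"hand":0},{"translation":[0,0,0.6],"rot":[0,0,0],"hand":0},{"translation":[0,0,0.6],"rot":[0,0,0],"hand":0},{"translation":[0,0,0.6],"rot":[0,0,0],"hand":0},{"translation":[0,0,0.6],"rot":[0,0,0],"hand":0}]' && python3 -m inch '[{"translation":[0,0,0.6],"rot":[0,0,0],"hand":0},{"translation":[0,0,0.6],"rot":[0,0,0],"hand":0},{"translation":[0,0,0.5],"rot":[0,0,0],"hand":0},{"translation":[0,0,0.4],"rot":[0,0,0],"hand":0},{"translation":[0,0,0.3],"rot":[0,0,0],"hand":0},{"translation":[0,0,0.2],"rot":[0,0,0],"hand":0},{"translation":[0,0,0],"rot":[0,0,0],"hand":0},{"translation":[0,-0.1,0],"rot":[0,0,0],"hand":0},{"translation":[0,-0.3,0],"rot":[0,0,0],"hand":0},{"translation":[0,-0.5,0],"rot":[0,0,0],"hand":0}]'  && python3 -m inch '[{"translation":[0,-0.6,0],"rot":[0,0,0],"hand":0},{"translation":[0,-0.6,0],"rot":[0,0,0],"hand":0},{"translation":[0.1,-0.6,0],"rot":[0,0,0],"hand":0},{"translation":[0.2,-0.6,0],"rot":[0,0,0],"hand":0},{"translation":[0.3,-0.6,0],"rot":[0,0,0],"hand":0},{"translation":[0.3,-0.6,0],"rot":[0,0,0],"hand":0},{"translation":[0.3,-0.6,0],"rot":[0,0,0],"hand":0},{"translation":[0.3,-0.6,0],"rot":[0,0,0],"hand":0},{"translation":[0.3,-0.6,0],"rot":[0,0,0],"hand":0},{"translation":[0.3,-0.6,0],"rot":[0,0,0],"hand":0}]'
```

```text
clock: 8.3
position: [0.4936, 0.3808, 0.3368]
tool_rot: [[-0.228, 0.974, 0.0], [0.974, 0.228, 0.0], [-0.0, 0.0, -1.0]]
contact_force: [-0.6, -0.1, -1.0]
opening: 0.0131
finger_force: 59.2
clock: 9.3
position: [0.4934, 0.3625, 0.3871]
tool_rot: [[-0.229, 0.973, -0.001], [0.973, 0.229, -0.001], [-0.0, -0.001, -1.0]]
contact_force: [0.6, -0.1, -2.9]
opening: 0.0133
finger_force: 59.2
clock: 10.3
position: [0.5362, 0.2418, 0.3877]
tool_rot: [[-0.228, 0.974, 0.0], [0.974, 0.228, -0.0], [-0.0, 0.0, -1.0]]
contact_force: [0.4, -0.1, -2.0]
opening: 0.0129
finger_force: 59.1
```

```bash
python3 -m inch '[{"translation":[0.3,-0.5,0],"rot":[0,0,0],"hand":0},{"translation":[0.3,-0.5,0],"rot":[0,0,0],"hand":0},{"translation":[0.3,-0.4,0],"rot":[0,0,0],"hand":0},{"translation":[0.3,-0.3,0],"rot":[0,0,0],"hand":0},{"translation":[0.3,-0.3,0],"rot":[0,0,0],"hand":0},{"translation":[0.3,-0.2,0],"rot":[0,0,0],"hand":0},{"translation":[0.3,-0.1,0],"rot":[0,0,0],"hand":0},{"translation":[0.2,0,0],"rot":[0,0,0],"hand":0},{"translation":[0.1,0,0],"rot":[0,0,0],"hand":0},{"translation":[0,0,0],"rot":[0,0,0],"hand":0}]' && python3 -m inch '[{"translation":[0,0,0],"rot":[0,0,0],"hand":0},{"translation":[0,0,0],"rot":[0,0,0],"hand":0},{"translation":[0,0,0],"rot":[0,0,0],"hand":0},{"translation":[0,0,0],"rot":[0,0,0],"hand":0},{"translation":[0,0,0],"rot":[0,0,0],"hand":0},{"translation":[0,0,0],"rot":[0,0,0],"hand":0},{"translation":[0,0,0],"rot":[0,0,0],"hand":0},{"translation":[0,0,0],"rot":[0,0,0],"hand":0},{"translation":[0,0,0],"rot":[0,0,0],"hand":0},{"translation":[0,0,0],"rot":[0,0,0],"hand":0}]'
python3 - <<'E'
from workcell import env
from h import *
a=[env.read_camera(n) for n in("scene","wrist")]
c=cloud(a[1]);im=a[1]['image']
s=(np.hypot(c[...,0]-.585,c[...,1]-.197)<.06)&(im.min(2)>110)&(c[...,2]>.145)&(c[...,2]<.175)
print(cv2.minAreaRect((c[s][:,:2]*1e3).astype(np.float32)),np.percentile(c[s][:,2],[5,50,95]))
cv2.imwrite("pics/end.png",np.hstack([cv2.resize(a[0]['image'][190:310,150:290],(400,343)),cv2.resize(im,(400,343))])[...,::-1])
o=env.get_obs();print(o['position'],np.abs(o['qd']).max(),o['contact_force'])
E
```

```text
clock: 11.3
position: [0.5838, 0.1971, 0.3875]
tool_rot: [[-0.229, 0.974, -0.0], [0.974, 0.229, 0.0], [0.0, -0.0, -1.0]]
contact_force: [-0.3, -0.4, -3.0]
opening: 0.0129
finger_force: 59.3
clock: 12.3
position: [0.5836, 0.1968, 0.3877]
tool_rot: [[-0.228, 0.974, 0.0], [0.974, 0.228, -0.0], [-0.0, 0.0, -1.0]]
contact_force: [0.6, 0.2, -3.1]
opening: 0.0129
finger_force: 59.3
((584.2489624023438, 197.13616943359375), (72.1814956665039, 79.50924682617188), 13.318482398986816) [0.15899954 0.16281867 0.17286364]
[0.58358601 0.19682534 0.38772849] 0.0009009133809531875 [ 1.03301167  0.36039122 -2.0627013 ]
```

View pics/end.png

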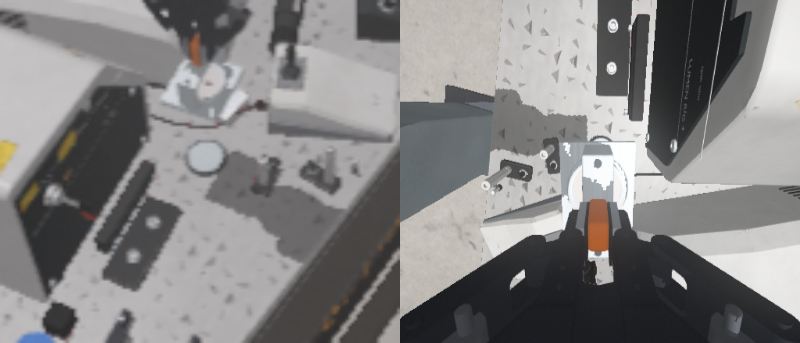

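The carrier is held level about 5 mm from the mirror's centre as seen from above, with its underside at about 0.155 m. The dish is in its recess and the arm is still.

```bash
python3 -c "
from workcell import env;print(env.close_job())"
```

```text
the job is handed in; nothing more can be done
None
```

The job is handed in at about 12 s of the 46 s limit: the carrier was drawn clear of the dock and is held level and still, about 5 mm off the mirror's centre with its underside about 155 mm above the table and the dish in its recess; no verdict came back.

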